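# Open a leaf drill jig

## Task

Open the drill jig so that the aluminium profile in it can be taken out: undo the wing nut until it stands clear of the lip on the leaf's slotted nose, swing the eyebolt out of the slot and let it drop to the front, then lift the leaf by its black side handle and lay it back against its stop bar. Leave the profile in its nest and the other things on the bench where they are.

Things in the scene. Friction and masses are not known exactly. Their poses are not given: they have to be found in the camera images.
- jig: leaf drill jig, heavy, does not shift: black steel base plate 220 x 120 x 12 mm with, front to back, the swing bolt, the nest with the profile, the leaf's hinge. Origin on the bench under the jig's middle; x runs level from the front (leaf's nose, bolt) to the back (hinge), y level to the side with the leaf's handle, z up. The bolt stands at x = -88 mm, y = 0; its pin, along y, is at height 22 mm.
- leaf_nose (a point): top of the leaf at the swing bolt, on the bolt's axis; fixed to the leaf, axes as the jig's when shut; then 82 mm above the bench. The leaf is an aluminium plate 70 mm wide, 16 mm thick. Its nose is a fork 58 mm wide with a 14 mm slot, open to the front, where the bolt stands; a lip 3 mm high lies along the fork's front edge, 10 to 13.5 mm in front of this point. Nearest bushing (28 mm wide, 5 mm proud): 62 mm behind.
- nut_center (a point): centre of the steel wing nut on top of the swing bolt: on its axis, at mid-height of its wings, 106 mm above the bench when tight. x runs along the wings, z along the bolt. Wings 8 mm thick, 68 mm over both tips, broadest (19 mm high) 24 mm either side of the axis; hub 23 mm wide, from 22 to 8 mm below this point. The bolt's end, 12 mm wide, reaches 2 mm above it. Free space all round above the leaf.
- wing_nut (a joint): turn of the wing nut in rad, 0 tight to 6.3 (a full turn, its stop; it cannot come off), growing counter-clockwise seen from above. Rises 6 mm a turn; turns stiffly but evenly (about 0.2 N m, 8 N at a wing) and stays where left. Starts at 0 to 0.5. Up to 2.9 rad the lip on the leaf's nose holds its washer (20 x 50 mm) and the bolt cannot swing out; up to 3.7 it catches; from 4 on it is clear.
- swing_bolt (a joint): swing of the eyebolt in rad about its pin: 0 upright in the slot, growing as it swings out to the front (along the jig's -x). Once the nut is clear of the lip a push of a few N on the nut swings it; leaning well out it falls on by its own weight and stops at 1.40, lying out in front of the jig, the nut then about 90 mm in front of the nose.
- leaf (a joint): opening of the leaf in rad: 0 shut, growing as its nose rises; 1.57 upright; 1.92 leaning back on its stop bar, where it stays by its own weight (let go beyond about 1.7 it falls back onto the bar); let go short of upright it falls shut. 0.55 kg, takes about 5 N at the handle. It cannot open while the bolt stands in its slot.
- leaf_handle (a point): grip point on the leaf's handle: a level round black bar, 14 mm across, 78 mm long (39 mm to either side of this point), sticking out of the leaf's side along the jig's y; 93 mm to the side of the jig's middle line, 100 mm in front of the hinge pin, 74 mm above the bench when shut, nothing below it but the base plate's edge (12 mm high). Swings with the leaf on a circle of 100 mm radius about the hinge pin.
- leaf_hinge (a point): middle of the leaf's hinge pin, which lies along the jig's y, 92 mm behind the jig's middle and 74 mm above the bench; fixed, axes as the jig's.
- work_piece_mid (a point): centre of the slotted aluminium profile, 120 x 40 x 40 mm, 0.25 kg, lying loose along the jig's x in the nest under the leaf; it stays there
- done_piece: finished piece of the same slotted aluminium profile (120 x 40 x 40 mm) with two drilled holes in its top, lying beside the jig; origin at the centre of its underside; leave it alone
- screwdriver: screwdriver lying on the bench, about 200 mm; leave it alone
- pliers: flat-nose pliers with red handles, 175 mm, lying on the bench; origin at the rivet; leave them alone
- scissors: scissors with green handles, 195 mm, lying on the bench; origin at the rivet; leave them alone
- caliper: steel caliper with a black slide, 200 mm, lying on the bench; leave it alone
- solder_gun: red soldering gun, 210 mm, lying on its side; leave it alone
- chip_brush: flat brush with a wooden handle, 185 mm, lying on the bench; leave it alone

How it is judged:
By the outcome, as a careful person would: the job done as asked, in the order asked, and still so for the second after the job is handed in, with the robot touching nothing.
It also fails if it takes over 61 s, if anything falls off the work surface, if the arm or the gripper's body presses on something with over 40 N, if the wrist force passes 120 N, or if a joint passes its speed limit or range.

## Robot

A 6-joint arm with a two-finger parallel gripper is mounted at the origin on the work surface. World frame = base frame: x ahead of the robot, y to its left, z up, the work surface at z = 0. Lengths are in mm, angles in rad, forces in N, time in s.
With the tool pointing down it reaches from about 350 to 775 mm from the base axis. Payload 7.3 kg.
Tool frame: the origin (TCP) lies midway between the tips of the shut fingers; the grasp point (between the pads) lies 19 mm behind it; x points along the fingers, y is the direction in which the jaws open and shut, and the axes are right-handed (so a half turn about x gives the same grasp; the last joint's range is limited). The gripper opens to 92 mm and grips with 3 to 60 N. Pads are 19 mm wide; open, the fingers measure 130 mm over their backs; the gripper's body (75 mm by 190 mm) begins 47 mm behind the grasp point.
Start: joints at [1.003, 0.342, 1.524, -0, 1.275, -0.146], TCP at [214.925, 479.012, 226.741] pointing down, gripper open.
Joint ranges: [-2.53, 2.53], [-0.77, 2.02], [0.04, 2.7], [-1, 4.14], [0.28, 2.66], [-3.11, 3.11]. Speed limits (rad/s): [2.57, 2.57, 3.14, 3.14, 3.14, 3.14].

## Interface

Orientations are given as [roll, pitch, yaw] about the fixed x, y, z axes, in that order (R = Rz(yaw) Ry(pitch) Rx(roll)).
In Python, from plant import bot gives the robot as it stands. The module is installed in compiled form; this text tells all that it offers.
- The arm moves only by the shell command python3 -m handwheel 'ROWS' [OPENING]. ROWS is JSON, a list that holds one entry, the list of rows, each a list of 4 numbers: the shift along the tool's x, y, z in cm, then the turn about the tool's x in rad. A call has 1 to 8 rows; each row shifts and turns the commanded pose from where the row before left it, along the tool's axes as they then stand; what a row does not reach is not made up. A row lasts 1/12 s, in which the tool goes at most 41.7 mm and 7.16 degrees, less where a joint would pass 70% of its speed; a pose out of reach is approached as far as the arm can. A call is refused whole if a number of a shift passes 4.17 or a number of a turn 0.125, either way. A call with a gripper value outside its range is refused whole. OPENING is the opening, from 0 (shut) to 1 (fully open), set as the call begins (- or left out, the last holds). The fingers move at their own pace and stop on an object; the grip force is fixed at half the most. Time passes only in rows, so rows that do not move let the fingers close. It gives the time, the measured TCP pose, the force and the opening at its end, in the units of the state.
- bot.get_obs(): the state, without advancing time (a new reading comes with each control period).
- bot.capture(name): name is "scene" or "top"; returns (picture, depth): 480x640x3 uint8, red, green, blue; 480x640 float32, mm along the optical axis (not along the pixel's ray), 0 where there is no reading.
- bot.camera_model(name): a dict with "fx", "fy", "cx", "cy" (pixels), "position" and "rotation" of the camera in the world. Camera axes: x right, y down, z forward; pixel columns grow to the right and rows downward; lengths in mm; the calibration is good to about 2 mm. A picture is of the moment at which its call begins. camera_model takes no time and is no camera call.
- bot.close_job(): hands the job in, once; it reports no verdict.
Trained networks look in the newest picture that a camera, given by its name, has taken for a name from the list of things; names that differ only in an ending like _2 or _b are one class to them, and where a whole thing is asked for, a point or a joint stands for the part that bears it (a point fixed in the world has none). Each returns a list of dicts, best first, with "conf" (0 to 1); they miss things now and then, are a little off and sometimes report something else, mostly with a low value. They report only what shows in the picture. A call takes as long as a camera call.
- bot.find_in(camera, label): "bbox" ([left, top, width, height] in pixels, round what is visible of it).
- bot.spot_point(camera, label): "point" ([column, row] in pixels: a listed point, or the origin of a listed thing).
The state is a dict: "time": time; "joint_positions": joint angles; "dq": joint speeds; "tau": joint torques, N m; "tool_pos": TCP position; "tcp_rot": TCP orientation; "contact_force": force on the tool from outside, world axes, zero at the start; "moment": the same for the moment, N m; "grip_width": finger opening in mm.
Only numpy, scipy, OpenCV 4.12 (cv2) and the standard library are available. Lean on these libraries where they do the work, as an engineer would, in place of code of your own. Each camera call takes 0.05 s, during which the arm holds its last target.

## Working session

There is one attempt and no reset: what is moved stays moved. The work goes in short steps, Python scripts to look and compute and a shell command to move; the robot and the scene stay as the last step left them, time stands still between calls to the robot, and variables do not carry over. Pictures are saved under pics/ and viewed, and the job is handed in when it is done.

```bash
mkdir -p pics; cat > h.py <<'E'
import numpy as np, cv2
from plant import bot
from scipy.spatial.transform import Rotation as R
def cam(n):
    m=bot.camera_model(n); r=np.array(m["rotation"]); 
    if r.shape!=(3,3): r=R.from_euler('xyz',r).as_matrix()
    return m,r,np.array(m["position"])
def ray_z(n,px,z):
    m,r,p=cam(n); d=r@np.array([(px[0]-m["cx"])/m["fx"],(px[1]-m["cy"])/m["fy"],1]); return p+d*(z-p[2])/d[2]
def dep(n,px,D):
    m,r,p=cam(n); u,v=int(round(px[0])),int(round(px[1])); d=D[v,u]
    return p+r@np.array([(px[0]-m["cx"])/m["fx"],(px[1]-m["cy"])/m["fy"],1])*d
def proj(n,P):
    m,r,p=cam(n); c=r.T@(np.array(P)-p); return c[0]/c[2]*m["fx"]+m["cx"],c[1]/c[2]*m["fy"]+m["cy"]
def snap(n,f):
    a,D=bot.capture(n); cv2.imwrite("pics/"+f,a[:,:,::-1]); return a,D
E
python3 - <<'E'
from h import *
for n in("scene","top"):
    a,D=snap(n,n+"0.png"); m=cam(n); print(n,m[0])
    for l,z in(("leaf_nose",82),("nut_center",106),("leaf_handle",74),("leaf_hinge",74),("jig",0),("done_piece",0)):
        for q in bot.spot_point(n,l)[:2]:
            print(l,q,ray_z(n,q["point"],z).round(1),dep(n,q["point"],D).round(1))
print(bot.get_obs())
E
```

```text
scene {'fx': 446.9804659635191, 'fy': 446.9804659635191, 'cx': 310.31158720570255, 'cy': 237.28109902237057, 'position': array([1360.7633786 , -119.45659193,  797.49967203]), 'rotation': array([-2.31614475, -0.01826359,  1.39549613])}
nut_center {'point': [279.9, 209.9], 'conf': 0.75} [516.7 -32.5 106. ] [388.7 -19.3   1.2]
nut_center {'point': [280.7, 310.3], 'conf': 0.74} [821.4 -69.3 106. ] [740.9 -61.8   2.8]
leaf_handle {'point': [321.5, 206.5], 'conf': 0.75} [480.2  79.3  74. ] [488.9  77.3  81.1]
leaf_handle {'point': [303.1, 286.7], 'conf': 0.29} [741.5 -12.   74. ] [703.9  -5.4  30. ]
leaf_hinge {'point': [352.6, 240.9], 'conf': 0.8} [619.1 127.2  74. ] [628.8 124.   83.5]
jig {'point': [315.8, 251.8], 'conf': 0.84} [568.1  49.9   0. ] [608.9  41.2  41. ]
done_piece {'point': [320.5, 208.2], 'conf': 0.32} [397.2  95.3   0. ] [490.5  74.5  77.2]
top {'fx': 586.9010853561108, 'fy': 586.9010853561108, 'cx': 319.44347346988457, 'cy': 236.24449469211112, 'position': array([ 393.85390844,   43.85576908, 1675.57334242]), 'rotation': array([-3.02013021, -0.01368014, -1.54097772])}
n
[... 485 characters left out ...]
'conf': 0.68} [689.7  -2.6   0. ] [684.4  -1.7  30. ]
{'time': 0.7, 'joint_positions': array([ 1.00299169e+00,  3.41961061e-01,  1.52408581e+00, -6.16834376e-06,
        1.27538363e+00, -1.46002117e-01]), 'dq': array([-0.00106573, -0.00010071,  0.00101747,  0.00033515, -0.00034573,
       -0.00129325]), 'tau': array([-1.03195484e-04, -4.31037140e+01, -2.44444960e+01,  7.19459262e-02,
        4.83150536e-02,  6.53273241e-05]), 'tool_pos': array([214.93688449, 479.01875751, 226.7656983 ]), 'tcp_rot': array([1.38841677, 1.57063406, 0.96661605]), 'contact_force': array([ 0.12434686, -0.07757029,  0.16268535]), 'moment': array([0.00630909, 0.00857323, 0.04467306]), 'grip_width': 91.9342227223628}
```

View pics/scene0.png

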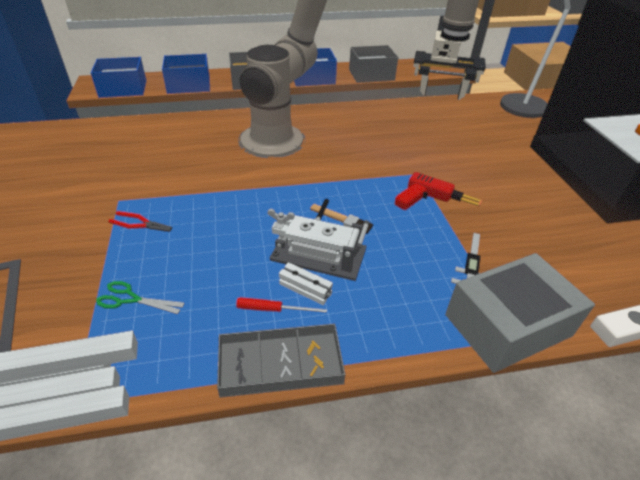

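View pics/top0.png

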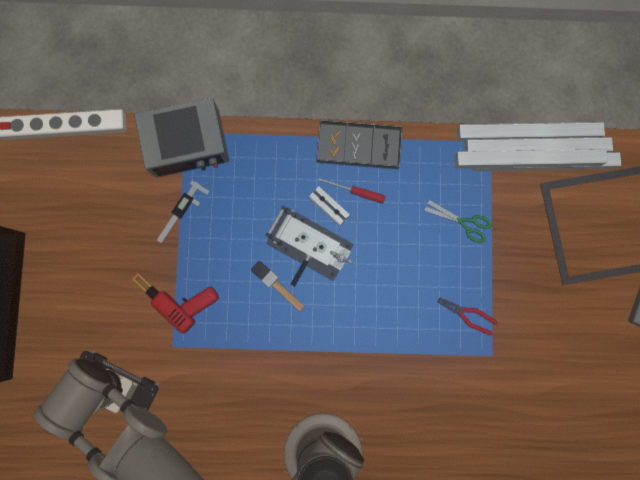

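```bash
python3 - <<'E'
import cv2
a=cv2.imread("pics/top0.png")[180:310,230:390]; cv2.imwrite("pics/topc.png",cv2.resize(a,None,fx=5,fy=5,interpolation=2)[:600,:800])
a=cv2.imread("pics/scene0.png")[150:300,230:430]; cv2.imwrite("pics/scc.png",cv2.resize(a,None,fx=4,fy=4,interpolation=2))
E
```

```text
(no output)
```

View pics/topc.png

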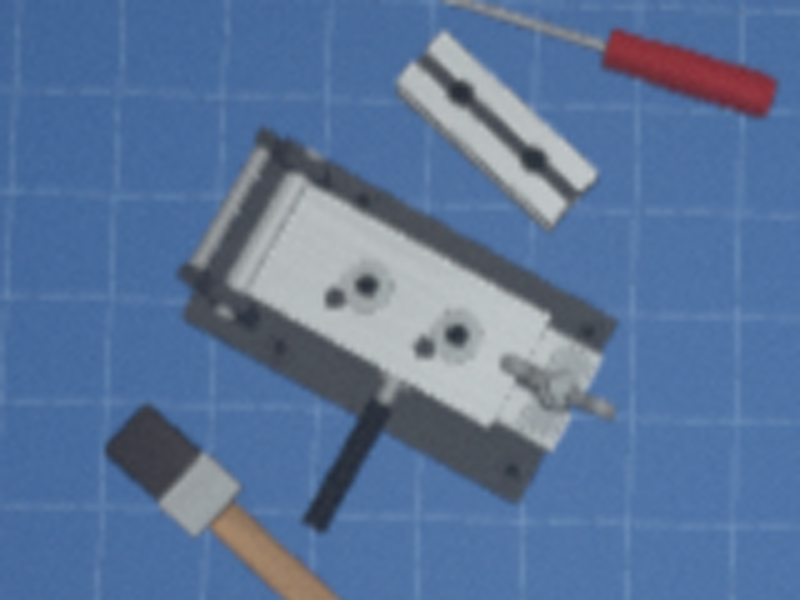

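View pics/scc.png

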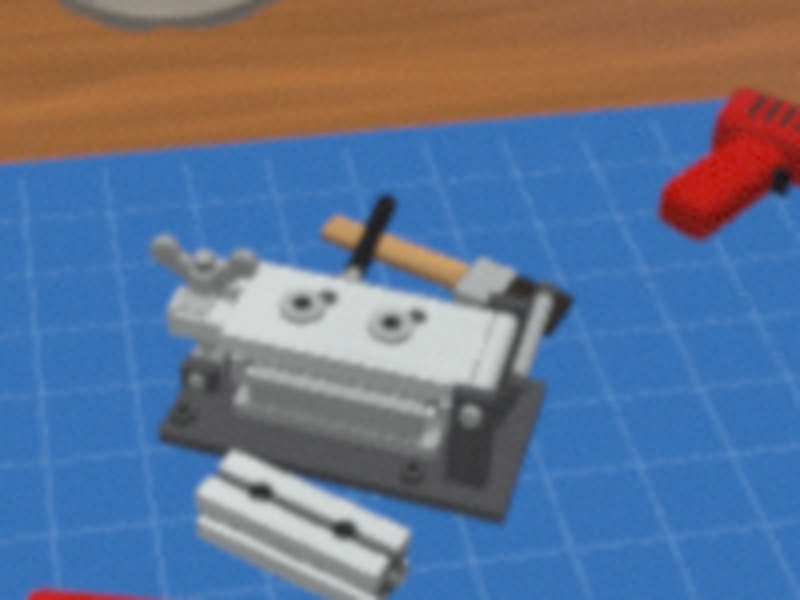

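The top view shows the jig's axis running up-left, with the nut at about (341,257) and the handle at about (297,273). The wings lie nearly along the jig's x. I'll fit the jig pose from several landmarks.

```bash
python3 - <<'E'
from h import *
from scipy.optimize import least_squares
c=lambda p:(230+p[0]/5-.4,180+p[1]/5-.4)
# topc pts with jig coords
L=[((187,318),(110,60,12)),((520,500),(-110,60,12)),((615,322),(-110,-60,12)),((316,528),(-8,132,74)),((388,394),(-8,60,78)),((560,388),(-88,0,106)),((553,448),(-101.5,29,82)),((603,350),(-101.5,-29,82))]
S=lambda p:(230+p[0]/4-.4,150+p[1]/4-.4)
LS=[((160,437),(-110,-60,12)),((503,518),(110,-60,12)),((387,200),(-8,132,76)),((205,260),(-88,0,106)),((545,385),(110,60,12))]
def f(q,l,n,cv):
    r=R.from_euler('z',q[2]).as_matrix(); e=[]
    for p,P in l:
        w=r@np.array(P)+[q[0],q[1],0]; e+=list(np.array(proj(n,w))-cv(p))
    return np.array(e)
for l,n,cv in((L,"top",c),(LS,"scene",S)):
    s=least_squares(f,[570,40,1.1],args=(l,n,cv),loss='soft_l1'); print(n,s.x,f(s.x,l,n,cv).round(1).reshape(-1,2).tolist())
s=least_squares(lambda q:np.r_[f(q,L,"top",c),f(q,LS,"scene",S)],[570,40,1.1],loss='soft_l1');print(s.x)
q=s.x; r=R.from_euler('z',q[2]).as_matrix()
for nm,P in dict(nut=(-88,0,106),handle=(-8,93,74),hinge=(92,0,74)).items(): print(nm,r@np.array(P)+[q[0],q[1],0])
a=ray_z("top",c((508,362)),110);b=ray_z("top",c((612,410)),110);d=a-b;print("wing",a,b,np.hypot(*d[:2]),np.arctan2(d[1],d[0]))
o=bot.get_obs(); M=R.from_euler('xyz',o["tcp_rot"]).as_matrix();print(M.round(3), np.arctan2(M[1,1],M[0,1]))
E
```

```text
top [575.47450803  46.6790632    1.09631127] [[1.4, 0.2], [2.5, 1.3], [3.7, -0.0], [-1.3, -0.3], [-2.9, 3.2], [-0.5, -1.5], [-0.3, -1.0], [-0.1, -0.0]]
scene [580.61723178  50.49573018   1.11479368] [[-2.2, 0.1], [-0.2, -0.6], [1.9, 0.4], [2.0, 1.7], [-1.0, -0.9]]
[576.81824617  48.14544603   1.10401859]
nut [537.21727212 -30.44057597 106.        ]
handle [490.16702074  82.85229162  74.        ]
hinge [618.21926451 130.30355994  74.        ]
wing [544.0044903   -4.61272276 110.        ] [519.95500469 -60.96334168 110.        ] 61.26801784521999 1.1674164410095333
[[ 0.     0.409  0.912]
 [ 0.     0.912 -0.409]
 [-1.     0.     0.   ]] 1.1489956025997135
```

```bash
python3 - <<'E'
from h import *
for n in("top","scene"):
    a,D=bot.capture(n); m,r,p=cam(n)
    v,u=np.mgrid[0:480,0:640]; X=np.stack([(u-m["cx"])/m["fx"]*D,(v-m["cy"])/m["fy"]*D,D],-1)@r.T+p
    ok=(D>0)&(abs(X[...,0]-550)<130)&(abs(X[...,1]-50)<130)
    N=X[ok&(X[...,2]>93)&(X[...,2]<125)&(np.hypot(X[...,0]-537,X[...,1]+30)<45)]
    c=N[:,:2].mean(0);w,V=np.linalg.eigh(np.cov(N[:,:2].T));pr=(N[:,:2]-c)@V[:,1]
    print(n,"nut",len(N),c,"mid",c+V[:,1]*(pr.max()+pr.min())/2,"ang",np.arctan2(V[1,1],V[0,1]),"len",np.ptp(pr),"zmax",N[:,2].max())
    P=X[ok&(X[...,2]>74)&(X[...,2]<86)]
    im=a[ok&(X[...,2]>55)&(X[...,2]<90)];Q=X[ok&(X[...,2]>55)&(X[...,2]<90)]
    # handle: dark points
    H=Q[(im.max(1)<70)&(np.hypot(Q[:,0]-490,Q[:,1]-83)<50)]
    c=H[:,:2].mean(0);w,V=np.linalg.eigh(np.cov(H[:,:2].T));pr=(H[:,:2]-c)@V[:,1]
    print(" handle",len(H),c,"mid",c+V[:,1]*(pr.max()+pr.min())/2,"ang",np.arctan2(V[1,1],V[0,1]),"len",np.ptp(pr),np.median(H[:,2]))
    m2=(P[:,0]>0); k=cv2.minAreaRect(P[np.isin(np.arange(len(P)),np.where(m2)[0])][:,:2].astype(np.float32));print(" leafrect",k)
E
```

```text
top nut 107 [530.98728909 -30.45929821] mid [531.73657293 -29.04785917] ang 1.0827625432721304 len 70.94665022202733 zmax 121.42023040846243
 handle 96 [489.78980402  79.6360811 ] mid [488.93059985  80.07233552] ang 2.671770295737251 len 71.87336521000142 80.61361306044512
 leafrect ((538.001220703125, 73.12989807128906), (213.55587768554688, 167.6534423828125), 56.13256072998047)
scene nut 183 [535.99486023 -33.22436033] mid [536.02167832 -33.16220336] ang 1.1634688745647708 len 65.78714927677578 zmax 115.64841048523431
 handle 60 [492.77313657  79.83417027] mid [491.59048581  80.45081092] ang 2.660967623924406 len 65.51334993283925 79.60904400659837
 leafrect ((543.58740234375, 76.4354476928711), (217.0856170654297, 168.61192321777344), 56.17042541503906)
```

```bash
python3 -m handwheel '[[[0,-2.09,3.13,0],[0,-2.09,3.13,0],[0,-2.09,3.13,0],[0,-2.09,3.13,0],[0,-2.09,3.13,0],[0,-2.09,3.13,0],[0,-2.09,3.13,0],[0,-2.09,3.13,0]]]' 1
python3 -m handwheel '[[[0,-2.09,3.13,0],[0,-2.09,3.13,0],[0,-2.09,3.13,0],[0,-2.09,3.13,0],[0,-2.09,3.13,0],[0,-2.09,3.13,0],[0,-2.09,3.13,0],[0,-2.09,3.13,0]]]'
python3 -m handwheel '[[[0,0,0,0.124],[0,0,0,0.124],[0,0,0,0.124],[0,0,0,0.124],[0,0,0,0.124],[0,0,0,0.124],[0,0,0,0.124],[0,0,0,0.124]]]'; python3 -c "
from plant import bot;print(bot.get_obs()['joint_positions'])"
```

```text
time: 1.47
tool_pos: [375.6, 222.3, 227.0]
tcp_rot: [0.918, 1.57, 0.496]
contact_force: [1.3, -0.2, -0.6]
grip_width: 91.7
time: 2.13
tool_pos: [535.6, -33.0, 226.8]
tcp_rot: [0.814, 1.57, 0.391]
contact_force: [0.8, 1.0, -0.3]
grip_width: 91.7
time: 2.8
tool_pos: [534.9, -31.1, 226.7]
tcp_rot: [-3.031, 1.571, 1.832]
contact_force: [-0.0, 0.2, -0.3]
grip_width: 91.7
[-2.01210510e-01  3.61935671e-01  1.49444569e+00  1.37915951e-04
  1.28527730e+00 -3.52064379e-01]
```

```bash
python3 -m handwheel '[[[0,0,0,0.124],[0,0,0,0.124],[0,0,0,0.124],[0,0,0,0.124],[0,0,0,0.124],[0,0,0,0.124],[0,0,0,0.124],[0,0,0,0.124]]]' 1
python3 -m handwheel '[[[0,0,0,0.124],[0,0,0,0.124],[0,0,0,0.124],[0,0,0,0.124],[0,0,0,0.124],[0,0,0,0.124],[0,0,0,0.124],[0,0,0,0.124]]]'
python3 -m handwheel '[[[2.5,0,0,0.124],[2.5,0,0,0.02],[2.5,0,0,0],[0,0,0,0]]]'; cat >> h.py <<'E'
def st():
    o=bot.get_obs(); M=R.from_euler('xyz',o["tcp_rot"]).as_matrix()
    print("t",o["time"],"pos",o["tool_pos"].round(1),"phi",round(np.arctan2(M[1,1],M[0,1]),3),"j",o["joint_positions"].round(2),"F",o["contact_force"].round(1),"M",o["moment"].round(2),"w",round(o["grip_width"],1)); print("yaxis",M[:,1].round(3),"z",M[:,2].round(3)); return o,M
E
python3 - <<'E'
from h import *
st()
for n in("scene","top"):
    a,D=snap(n,n+"1.png")
    if n=="scene": cv2.imwrite("pics/s1c.png",cv2.resize(a[130:280,210:410,::-1],None,fx=4,fy=4,interpolation=2))
E
```

```text
time: 3.47
tool_pos: [534.9, -31.1, 226.7]
tcp_rot: [-2.158, 1.571, 1.714]
contact_force: [-0.6, 0.5, 0.4]
grip_width: 91.5
time: 4.13
tool_pos: [534.9, -31.1, 226.7]
tcp_rot: [-1.417, 1.571, 1.462]
contact_force: [-0.4, -0.4, 0.4]
grip_width: 91.6
time: 4.47
tool_pos: [532.1, -30.6, 147.4]
tcp_rot: [0.189, 1.562, 2.93]
contact_force: [-1.8, -0.2, -0.3]
grip_width: 91.9
t 4.4667 pos [532.1 -30.6 147.4] phi -1.971 j [-0.2   0.44  1.61  0.    1.1   1.77] F [-1.8 -0.2 -0.3] M [0.02 0.27 0.09] w 91.9
yaxis [-0.39  -0.921  0.002] z [-0.921  0.39   0.008]
```

View pics/s1c.png

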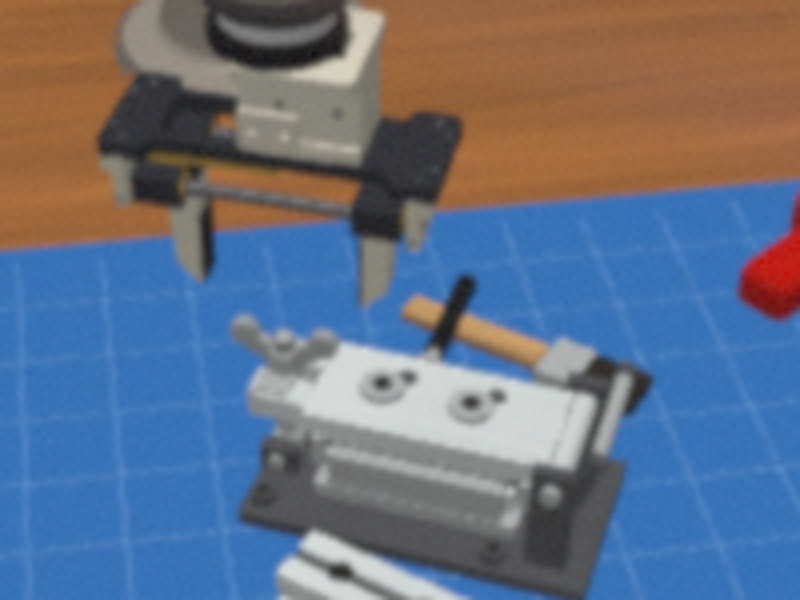

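```bash
python3 -m handwheel '[[[2,0,0,0],[2,0,0,0],[1.5,0,0,0],[0.57,0,0,0],[0,0,0,0],[0,0,0,0]]]' 1
python3 - <<'E'
from h import *
st()
for n in("scene","top"):
    a,D=snap(n,n+"2.png")
    y,x=(150,230) if n=="scene" else (210,280)
    cv2.imwrite("pics/%s2c.png"%n,cv2.resize(a[y:y+100,x:x+130,::-1],None,fx=6,fy=6,interpolation=2))
E
```

```text
time: 5.07
tool_pos: [535.9, -31.3, 92.5]
tcp_rot: [-2.922, 1.569, -0.18]
contact_force: [-0.5, 0.9, 0.2]
grip_width: 91.6
t 5.0667 pos [535.9 -31.3  92.5] phi -1.971 j [-0.2   0.51  1.67  0.    0.96  1.77] F [-0.5  0.9  0.2] M [-0.03  0.16  0.05] w 91.6
yaxis [-0.389 -0.921 -0.   ] z [-0.921  0.389 -0.002]
```

View pics/scene2c.png

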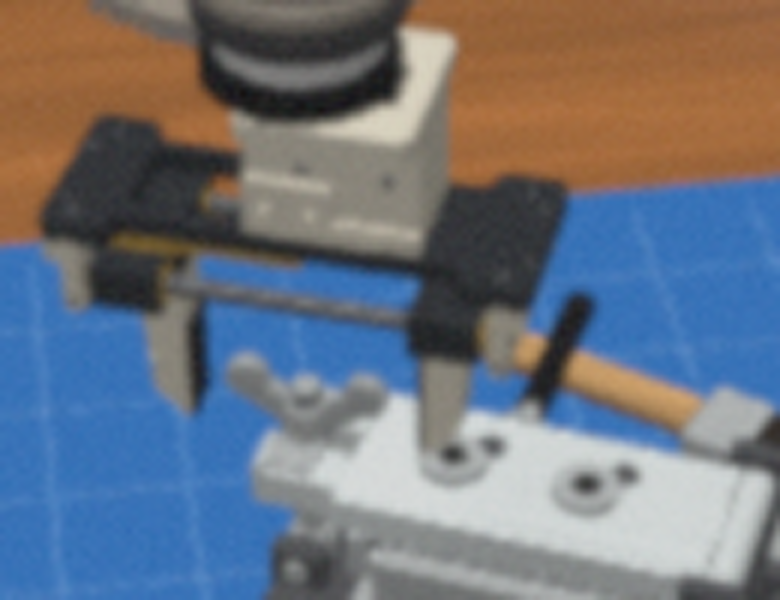

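View pics/top2c.png

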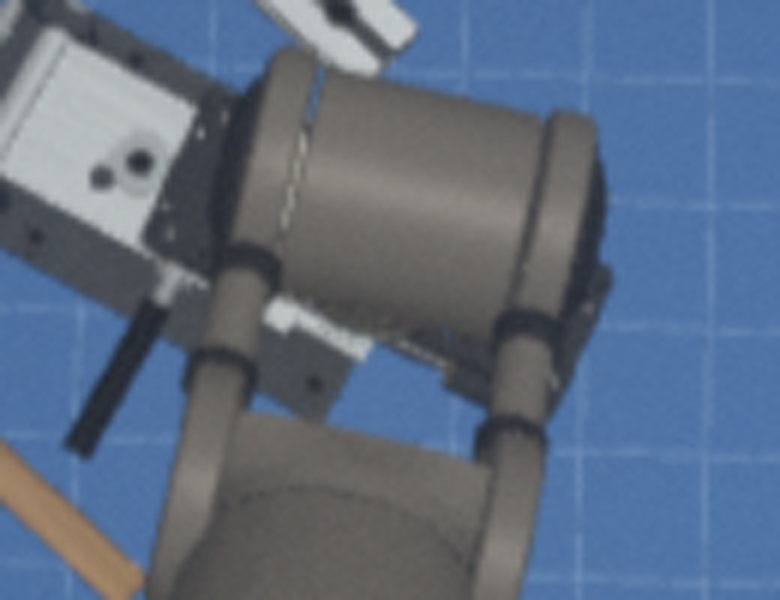

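```bash
python3 -m handwheel '[[[0.1,0,0,0],[0,0,0,0],[0,0,0,0],[0,0,0,0],[0,0,0,0],[0,0,0,0]]]' 0
python3 - <<'E'
from h import *
st()
for n in("scene",):
    a,D=snap(n,n+"3.png")
    y,x=(150,230)
    cv2.imwrite("pics/%s3c.png"%n,cv2.resize(a[y:y+100,x:x+130,::-1],None,fx=6,fy=6,interpolation=2))
E
```

```text
time: 5.67
tool_pos: [534.1, -33.3, 90.4]
tcp_rot: [1.537, 1.567, -2.004]
contact_force: [-5.0, -10.5, 5.1]
grip_width: 65.9
t 5.6667 pos [534.1 -33.3  90.4] phi -1.97 j [-0.2   0.51  1.68 -0.    0.96  1.77] F [ -5.  -10.5   5.1] M [-1.75  1.04  0.02] w 65.9
yaxis [-0.389 -0.921  0.004] z [-0.921  0.389  0.   ]
```

View pics/scene3c.png

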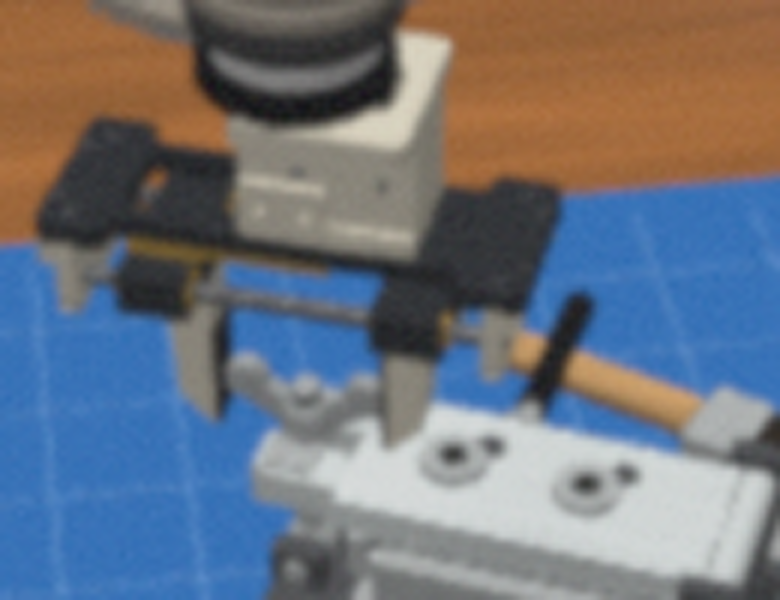

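```bash
python3 -m handwheel '[[[0,0.2,0,0],[0,0,0,0]]]'
python3 -m handwheel '[[[-0.01,0,0,-0.124],[-0.01,0,0,-0.124],[-0.01,0,0,-0.124],[-0.01,0,0,-0.124],[-0.01,0,0,0]]]'
python3 - <<'E'
from h import *
st()
for n in("scene",):
    a,D=snap(n,n+"4.png")
    y,x=(150,230)
    cv2.imwrite("pics/%s4c.png"%n,cv2.resize(a[y:y+100,x:x+130,::-1],None,fx=6,fy=6,interpolation=2))
E
```

```text
time: 5.88
tool_pos: [534.1, -33.6, 90.4]
tcp_rot: [2.301, 1.57, -1.241]
contact_force: [-2.3, -3.1, 4.7]
grip_width: 66.4
time: 6.3
tool_pos: [534.2, -32.7, 90.8]
tcp_rot: [-2.22, 1.57, 1.022]
contact_force: [-1.5, -0.1, 2.9]
grip_width: 66.7
t 6.3 pos [534.2 -32.7  90.8] phi -1.471 j [-0.2   0.51  1.68  0.    0.96  1.27] F [-1.5 -0.1  2.9] M [0.1  0.4  0.19] w 66.7
yaxis [ 0.1   -0.995 -0.   ] z [-0.995 -0.1   -0.   ]
```

View pics/scene4c.png

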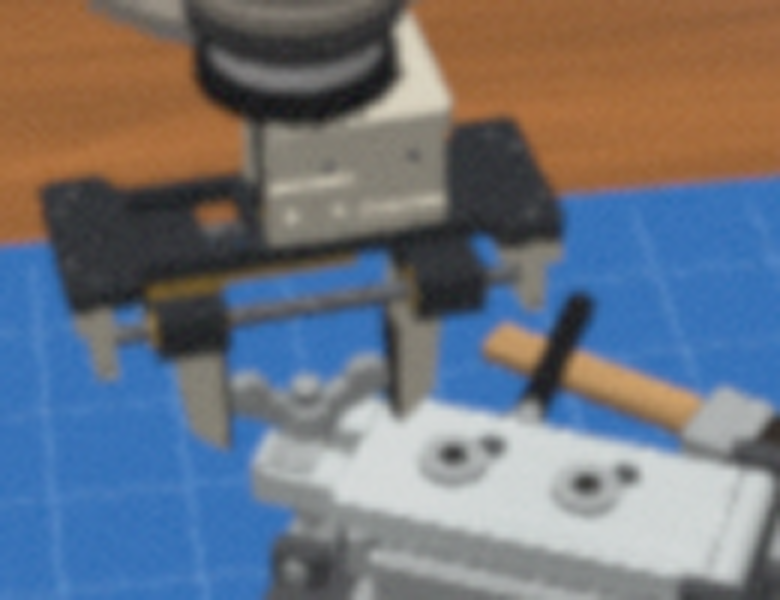

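```bash
for i in 1 2; do python3 -m handwheel '[[[-0.012,0,0,-0.124],[-0.012,0,0,-0.124],[-0.012,0,0,-0.124],[-0.012,0,0,-0.124],[-0.012,0,0,-0.124],[-0.012,0,0,-0.124],[-0.012,0,0,-0.124],[-0.012,0,0,-0.124]]]'; done
python3 - <<'E'
from h import *
st()
for n in("scene",):
    a,D=snap(n,n+"5.png")
    y,x=(150,230)
    cv2.imwrite("pics/%s5c.png"%n,cv2.resize(a[y:y+100,x:x+130,::-1],None,fx=6,fy=6,interpolation=2))
E
```

```text
time: 7.02
tool_pos: [532.9, -31.6, 91.4]
tcp_rot: [-1.779, 1.567, 2.451]
contact_force: [-4.6, 5.0, 7.5]
grip_width: 66.6
time: 7.68
tool_pos: [531.4, -31.6, 92.2]
tcp_rot: [-2.415, 1.564, 2.808]
contact_force: [-10.4, 3.6, 9.5]
grip_width: 66.4
t 7.6833 pos [531.4 -31.6  92.2] phi 0.511 j [-0.2   0.5   1.68  0.    0.97 -0.72] F [-10.4   3.6   9.5] M [ 0.49  1.75 -0.14] w 66.4
yaxis [ 0.872  0.489 -0.004] z [ 0.489 -0.872 -0.005]
```

View pics/scene5c.png

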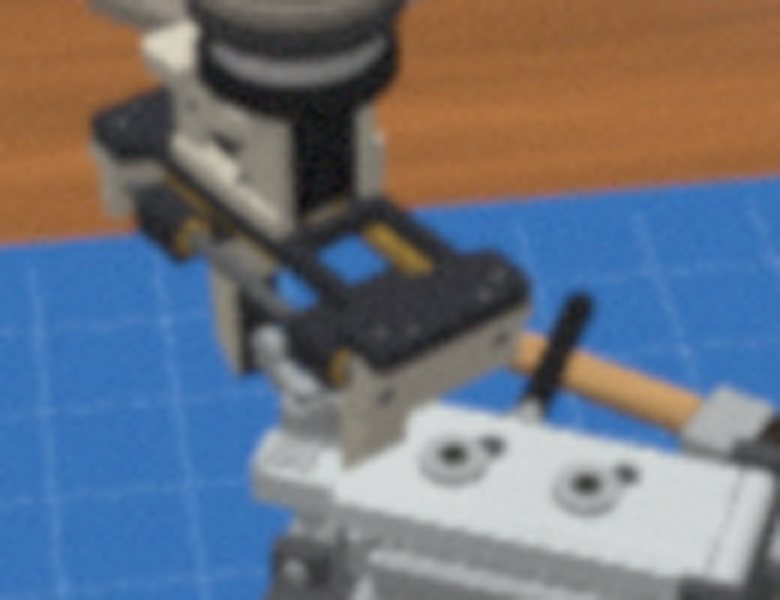

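```bash
python3 -m handwheel '[[[-0.15,-0.3,0,0],[0,0,0,0],[0,0,0,0]]]'
python3 -m handwheel '[[[-0.012,0,0,-0.124],[-0.012,0,0,-0.124],[-0.012,0,0,-0.124],[-0.012,0,0,-0.124],[-0.012,0,0,-0.124],[-0.012,0,0,-0.124]]]'
python3 - <<'E'
from h import *
st()
E
```

```text
time: 7.98
tool_pos: [530.9, -32.1, 93.0]
tcp_rot: [3.035, 1.567, 1.969]
contact_force: [0.9, 9.3, -3.4]
grip_width: 66.4
time: 8.48
tool_pos: [529.9, -33.1, 93.7]
tcp_rot: [2.935, 1.566, 2.618]
contact_force: [-3.4, 2.1, 0.0]
grip_width: 66.5
t 8.4833 pos [529.9 -33.1  93.7] phi 1.254 j [-0.21  0.5   1.68  0.    0.97 -1.46] F [-3.4  2.1  0. ] M [ 0.65  0.53 -0.14] w 66.5
yaxis [0.311 0.95  0.001] z [ 0.95  -0.311 -0.005]
```

```bash
python3 -m handwheel '[[[-0.012,0,0,-0.124],[-0.012,0,0,-0.124],[-0.012,0,0,-0.124],[-0.012,0,0,-0.124],[-0.012,0,0,-0.124],[-0.012,0,0,-0.124]]]'
python3 -m handwheel '[[[-0.012,0,0,-0.124],[-0.012,0,0,-0.124],[-0.012,0,0,-0.124],[-0.012,0,0,-0.124],[-0.012,0,0,-0.124],[-0.012,0,0,-0.05],[0,0,0,0]]]'
python3 - <<'E'
from h import *
st()
for n in("scene",):
    a,D=snap(n,n+"6.png")
    y,x=(150,230)
    cv2.imwrite("pics/%s6c.png"%n,cv2.resize(a[y:y+100,x:x+130,::-1],None,fx=6,fy=6,interpolation=2))
E
```

```text
time: 8.98
tool_pos: [530.3, -33.9, 94.4]
tcp_rot: [2.433, 1.567, 2.861]
contact_force: [-2.3, 0.2, -1.6]
grip_width: 66.7
time: 9.57
tool_pos: [531.1, -34.7, 95.3]
tcp_rot: [2.315, 1.569, -2.874]
contact_force: [-0.7, -2.6, -4.6]
grip_width: 66.5
t 9.5667 pos [531.1 -34.7  95.3] phi 2.665 j [-0.21  0.5   1.68 -0.    0.97 -2.87] F [-0.7 -2.6 -4.6] M [-0.52  0.1   0.07] w 66.5
yaxis [-0.889  0.459  0.001] z [ 0.459  0.889 -0.001]
```

View pics/scene6c.png

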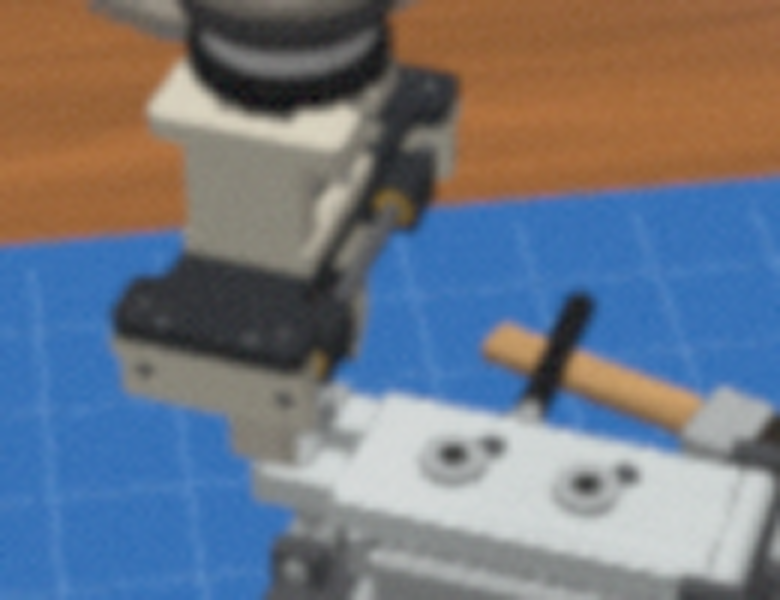

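```bash
python3 -m handwheel '[[[0.03,0,-0.66,0],[0.07,0,-0.66,0],[0.12,0,-0.65,0],[0.18,0,-0.65,0],[0,0,0,0]]]'
python3 - <<'E'
from h import *
st()
for n in("scene",):
    a,D=snap(n,n+"7.png")
    y,x=(150,230)
    cv2.imwrite("pics/%s7c.png"%n,cv2.resize(a[y:y+100,x:x+130,::-1],None,fx=6,fy=6,interpolation=2))
E
```

```text
time: 10.03
tool_pos: [518.7, -58.6, 91.7]
tcp_rot: [1.659, 1.57, 2.753]
contact_force: [1.5, 2.7, -4.5]
grip_width: 66.6
t 10.0333 pos [518.7 -58.6  91.7] phi 2.665 j [-0.26  0.49  1.71  0.    0.94 -2.92] F [ 1.5  2.7 -4.5] M [ 0.53  0.01 -0.01] w 66.6
yaxis [-0.889  0.459  0.001] z [ 0.459  0.889 -0.   ]
```

View pics/scene7c.png

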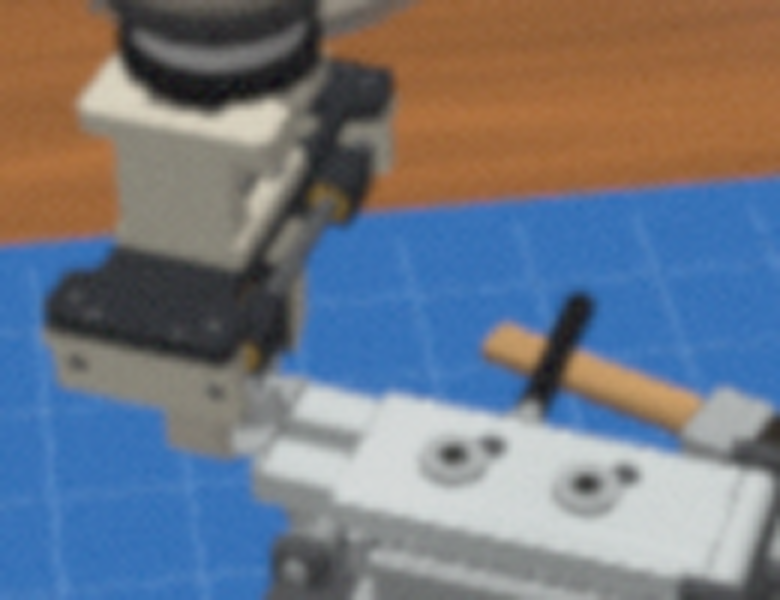

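The slot is visible and the nut is swinging out with the gripper, so I'll carry on along the arc.

```bash
python3 -m handwheel '[[[0.22,0,-0.62,0],[0.26,0,-0.61,0],[0.31,0,-0.58,0],[0.36,0,-0.57,0],[0.4,0,-0.52,0],[0.43,0,-0.51,0],[0,0,0,0]]]'
python3 -m handwheel '[[[0.47,0,-0.46,0],[0.5,0,-0.44,0],[0,0,0,0]]]'
python3 - <<'E'
from h import *
st()
for n in("scene",):
    a,D=snap(n,n+"8.png")
    y,x=(150,210)
    cv2.imwrite("pics/%s8c.png"%n,cv2.resize(a[y:y+100,x:x+130,::-1],None,fx=6,fy=6,interpolation=2))
E
```

```text
time: 10.67
tool_pos: [503.1, -89.2, 71.6]
tcp_rot: [2.301, 1.569, -2.887]
contact_force: [-4.5, -0.3, 1.8]
grip_width: 66.5
time: 10.92
tool_pos: [499.2, -96.8, 62.0]
tcp_rot: [2.306, 1.57, -2.882]
contact_force: [-5.7, -1.0, 1.9]
grip_width: 66.5
t 10.9167 pos [499.2 -96.8  62. ] phi 2.667 j [-0.34  0.51  1.78 -0.    0.85 -3.01] F [-5.7 -1.   1.9] M [0.16 0.77 0.11] w 66.5
yaxis [-0.889  0.457  0.001] z [ 0.457  0.889 -0.001]
```

View pics/scene8c.png

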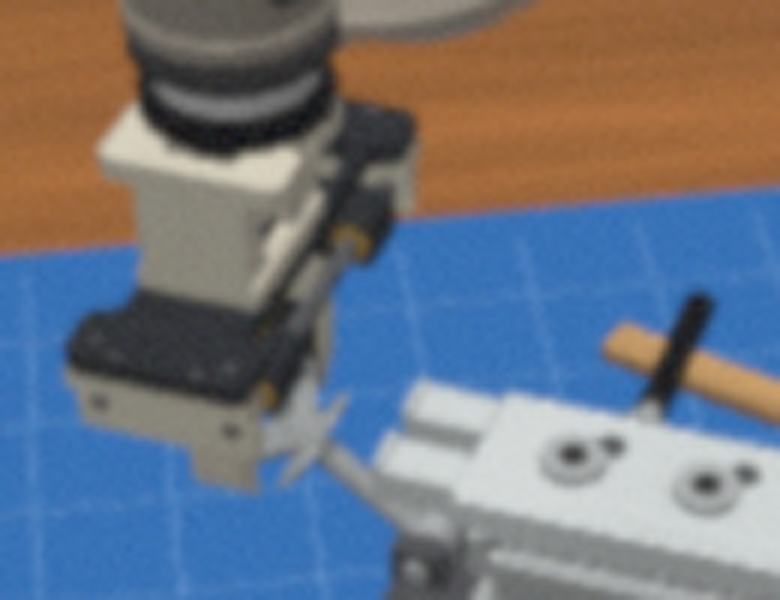

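```bash
python3 -m handwheel '[[[0,0,0,0],[0,0,0,0],[0,0,0,0],[0,0,0,0],[0,0,0,0]]]' 1
python3 -m handwheel '[[[-2,0,0,0],[-4,0,0,0],[-4,0,0,0],[-4,0,0,0],[0,0,0,0]]]'
python3 - <<'E'
from h import *
st()
for n in("scene",):
    a,D=snap(n,n+"9.png")
    y,x=(150,210)
    cv2.imwrite("pics/%s9c.png"%n,cv2.resize(a[y:y+100,x:x+130,::-1],None,fx=6,fy=6,interpolation=2))
E
```

```text
time: 11.38
tool_pos: [500.5, -96.0, 62.8]
tcp_rot: [-1.3, 1.569, -0.204]
contact_force: [-0.7, -0.4, -0.3]
grip_width: 90.9
time: 11.8
tool_pos: [503.8, -97.2, 210.6]
tcp_rot: [-1.427, 1.556, -0.331]
contact_force: [1.2, 0.3, -0.4]
grip_width: 91.8
t 11.8 pos [503.8 -97.2 210.6] phi 2.667 j [-0.34  0.33  1.6   0.    1.21 -3.01] F [ 1.2  0.3 -0.4] M [ 0.1   0.07 -0.01] w 91.8
yaxis [-0.89   0.457 -0.015] z [0.457 0.89  0.002]
```

View pics/scene9c.png

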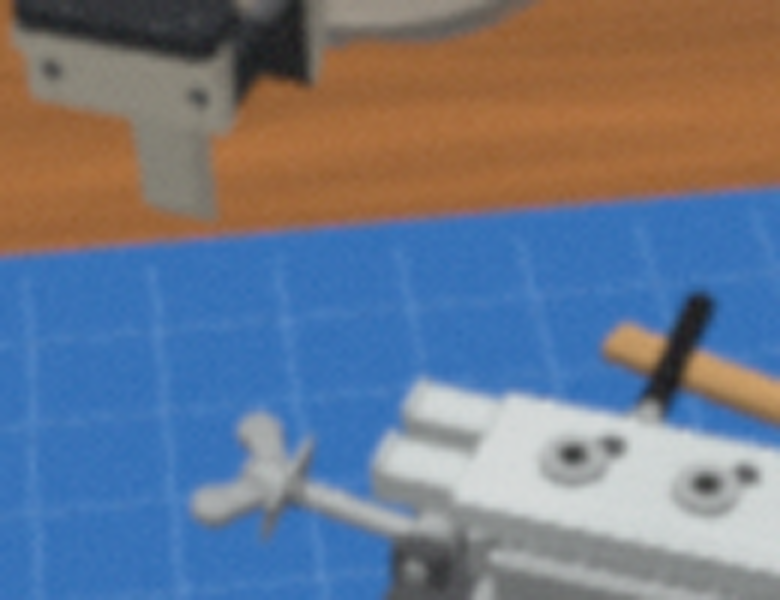

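```bash
python3 -m handwheel '[[[0,2,3,0],[0,2,3,0],[0,2,3,0],[0,2,3,0],[0,2,3,0],[0,0,0,0.124],[0,0,0,0.124],[0,0,0,0.124]]]' 1
python3 -m handwheel '[[[0,0,0,0.124],[0,0,0,0.124],[0,0,0,0.124],[0,0,0,0.124],[0,0,0,0.124],[0,0,0,0.124],[0,0,0,0.124],[0,0,0,0.124]]]'
python3 -m handwheel '[[[0,0,0,0.124],[0,0,0,0.079],[0,0,0,0]]]'
python3 - <<'E'
from h import *
o,M=st()
print("to go in tool axes",M.T@(np.array([480,83.5,55])-o["tool_pos"]))
for n in("scene","top"):
    a,D=snap(n,n+"10.png")
a=cv2.imread("pics/scene10.png");cv2.imwrite("pics/scene10c.png",cv2.resize(a[110:260,210:410],None,fx=4,fy=4,interpolation=2))
E
```

```text
time: 12.52
tool_pos: [478.7, 84.1, 201.3]
tcp_rot: [2.396, 1.569, 3.117]
contact_force: [-0.0, 0.2, 0.8]
grip_width: 91.5
time: 13.18
tool_pos: [478.9, 83.2, 201.3]
tcp_rot: [-2.92, 1.569, 3.089]
contact_force: [0.0, -0.6, -0.8]
grip_width: 91.9
time: 13.43
tool_pos: [478.9, 83.2, 201.4]
tcp_rot: [-2.737, 1.569, 3.073]
contact_force: [0.1, 0.1, 0.2]
grip_width: 91.3
t 13.4333 pos [478.9  83.2 201.4] phi 1.097 j [ 0.01  0.3   1.67  0.    1.18 -1.08] F [0.1 0.1 0.2] M [-0.02  0.05  0.05] w 91.3
yaxis [ 0.456  0.89  -0.001] z [ 0.89  -0.456 -0.002]
to go in tool axes [146.37761426   0.89918541   1.04690741]
```

View pics/scene10c.png

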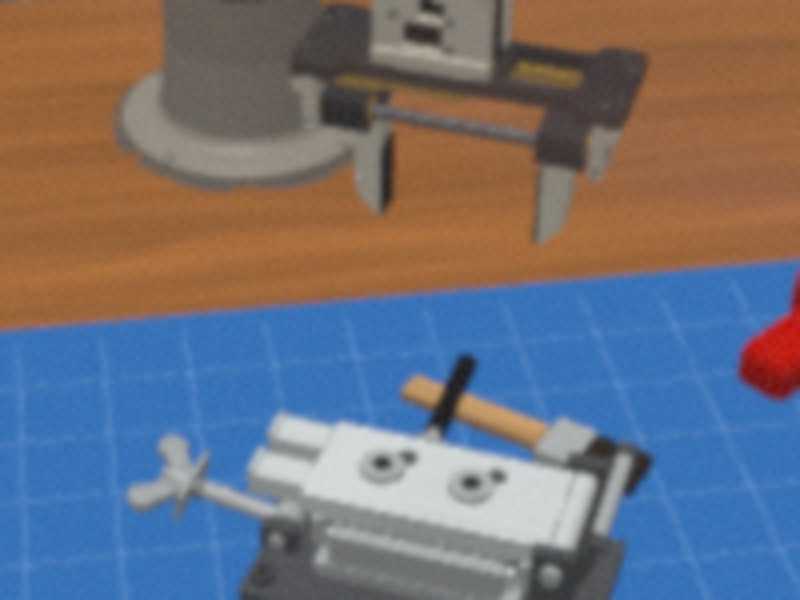

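Gripper is above the handle with its jaws along the jig's x. Descending 146 mm, then closing.

```bash
python3 -m handwheel '[[[3.5,0.1,0.1,0],[3.5,0,0,0],[3.5,0,0,0],[2.5,0,0,0],[1.6,0,0,0],[0,0,0,0],[0,0,0,0]]]' 1
python3 -m handwheel '[[[0,0,0,0],[0,0,0,0],[0,0,0,0],[0,0,0,0],[0,0,0,0],[0,0,0,0],[0,0,0,0],[0,0,0,0]]]' 0
python3 - <<'E'
from h import *
o,M=st()
a,D=snap("scene","scene11.png")
a=cv2.imread("pics/scene11.png");cv2.imwrite("pics/scene11c.png",cv2.resize(a[130:280,230:430],None,fx=4,fy=4,interpolation=2))
E
```

```text
time: 14.12
tool_pos: [480.3, 83.5, 56.0]
tcp_rot: [-2.698, 1.569, 3.116]
contact_force: [1.2, 0.2, 0.4]
grip_width: 91.7
time: 14.78
tool_pos: [480.8, 83.5, 56.7]
tcp_rot: [1.356, 1.571, 0.885]
contact_force: [1.0, -0.4, -0.1]
grip_width: 42.8
t 14.7833 pos [480.8  83.5  56.7] phi 1.1 j [ 0.01  0.49  1.84  0.    0.81 -1.09] F [ 1.  -0.4 -0.1] M [-0.01  0.01 -0.04] w 42.8
yaxis [0.454 0.891 0.   ] z [ 0.891 -0.454  0.   ]
```

View pics/scene11c.png

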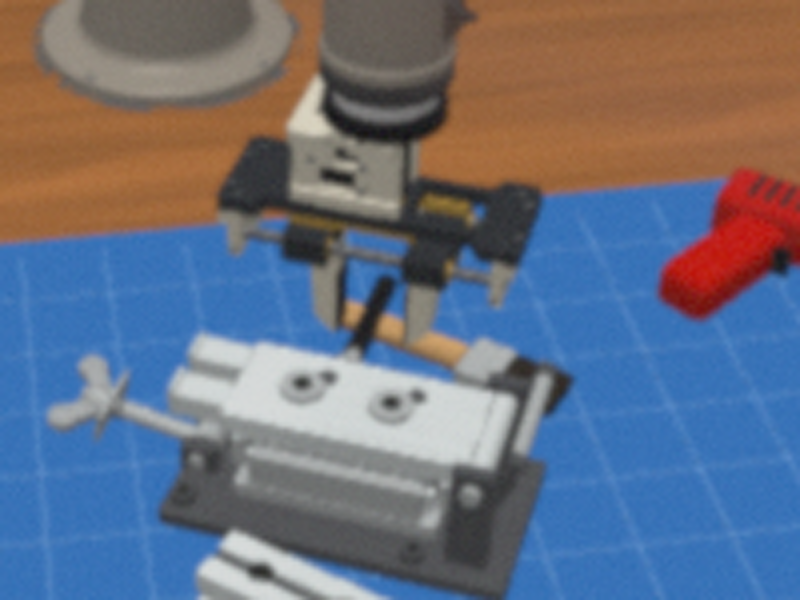

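```bash
python3 -m handwheel '[[[0,0,0,0],[0,0,0,0],[0,0,0,0],[0,0,0,0],[0,0,0,0],[0,0,0,0],[0,0,0,0]]]' 0
python3 - <<'E'
from h import *
o,M=st()
E
```

```text
time: 15.42
tool_pos: [480.9, 83.6, 56.6]
tcp_rot: [1.547, 1.57, 1.076]
contact_force: [-0.1, 1.3, -0.8]
grip_width: 13.4
t 15.4167 pos [480.9  83.6  56.6] phi 1.1 j [ 0.01  0.49  1.84  0.    0.81 -1.09] F [-0.1  1.3 -0.8] M [ 0.21 -0.08 -0.13] w 13.4
yaxis [0.454 0.891 0.   ] z [ 0.891 -0.454  0.   ]
```

```bash
python3 -m handwheel '[[[-0.8,0.04,0,0],[-0.79,0.09,0,0],[-1.55,0.38,0,0],[-1.47,0.62,0,0],[0,0,0,0]]]' 0
python3 - <<'E'
from h import *
o,M=st()
E
python3 -m handwheel '[[[-1.35,0.85,0,0],[-1.2,1.05,0,0],[-1.02,1.23,0,0],[-0.81,1.38,0,0],[0,0,0,0]]]' 0
python3 - <<'E'
from h import *
o,M=st()
a,D=snap("scene","scene12.png")
a=cv2.imread("pics/scene12.png");cv2.imwrite("pics/scene12c.png",cv2.resize(a[110:260,230:430],None,fx=4,fy=4,interpolation=2))
E
```

```text
time: 15.83
tool_pos: [485.9, 93.4, 105.0]
tcp_rot: [-0.842, 1.57, -1.312]
contact_force: [-1.9, -6.3, -2.8]
grip_width: 13.1
t 15.8333 pos [485.9  93.4 105. ] phi 1.101 j [ 0.04  0.43  1.77 -0.    0.94 -1.06] F [-1.9 -6.3 -2.8] M [-1.21  0.39 -0.07] w 13.1
yaxis [ 0.453  0.892 -0.001] z [ 0.892 -0.453  0.001]
time: 16.25
tool_pos: [506.4, 132.4, 150.5]
tcp_rot: [-0.748, 1.567, -1.218]
contact_force: [-12.2, -12.5, 27.1]
grip_width: 13.4
t 16.25 pos [506.4 132.4 150.5] phi 1.101 j [ 0.11  0.41  1.64 -0.    1.09 -0.99] F [-12.2 -12.5  27.1] M [-2.42  1.98 -0.02] w 13.4
yaxis [ 0.453  0.892 -0.003] z [ 0.892 -0.453  0.003]
```

View pics/scene12c.png

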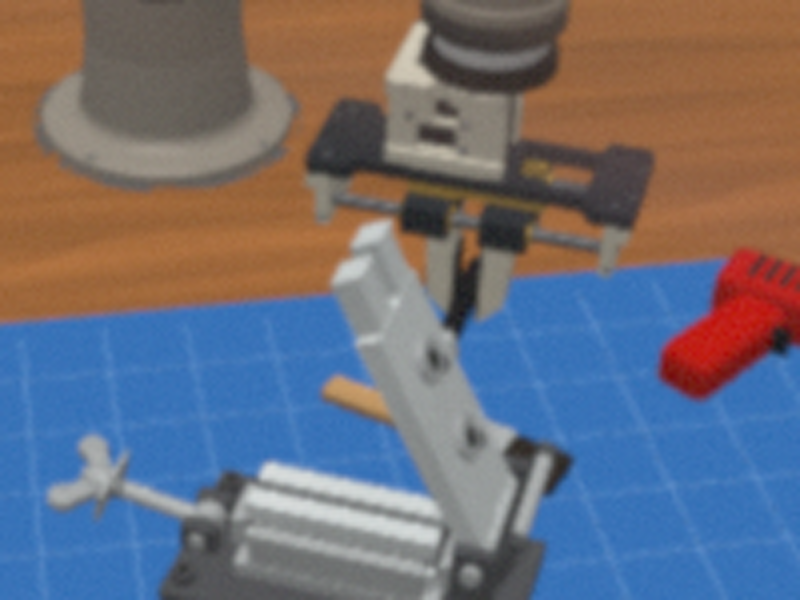

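```bash
python3 -m handwheel '[[[-0.9,1.4,0,0],[-0.45,1.56,0,0],[0,0,0,0]]]' 0
python3 - <<'E'
from h import *
o,M=st()
E
```

```text
time: 16.55
tool_pos: [521.4, 160.8, 162.1]
tcp_rot: [0.513, 1.567, 0.043]
contact_force: [-0.6, -2.8, 12.6]
grip_width: 13.1
t 16.55 pos [521.4 160.8 162.1] phi 1.101 j [ 0.16  0.44  1.57 -0.    1.13 -0.94] F [-0.6 -2.8 12.6] M [-0.8   0.3  -0.02] w 13.1
yaxis [0.453 0.892 0.002] z [ 0.892 -0.453  0.004]
```

```bash
python3 -m handwheel '[[[-0.2,1.6,0,0],[0.1,1.6,0,0],[0.3,1.2,0,0],[0,0,0,0]]]' 0
python3 - <<'E'
from h import *
o,M=st()
a,D=snap("scene","scene13.png")
a=cv2.imread("pics/scene13.png");cv2.imwrite("pics/scene13c.png",cv2.resize(a[110:260,230:430],None,fx=4,fy=4,interpolation=2))
E
```

```text
time: 16.88
tool_pos: [541.8, 200.5, 158.2]
tcp_rot: [0.665, 1.566, 0.196]
contact_force: [5.0, -1.0, 4.1]
grip_width: 13.2
t 16.8833 pos [541.8 200.5 158.2] phi 1.101 j [ 0.22  0.5   1.48 -0.    1.16 -0.88] F [ 5.  -1.   4.1] M [-0.37 -0.77 -0.05] w 13.2
yaxis [0.453 0.892 0.003] z [ 0.892 -0.453  0.004]
```

View pics/scene13c.png

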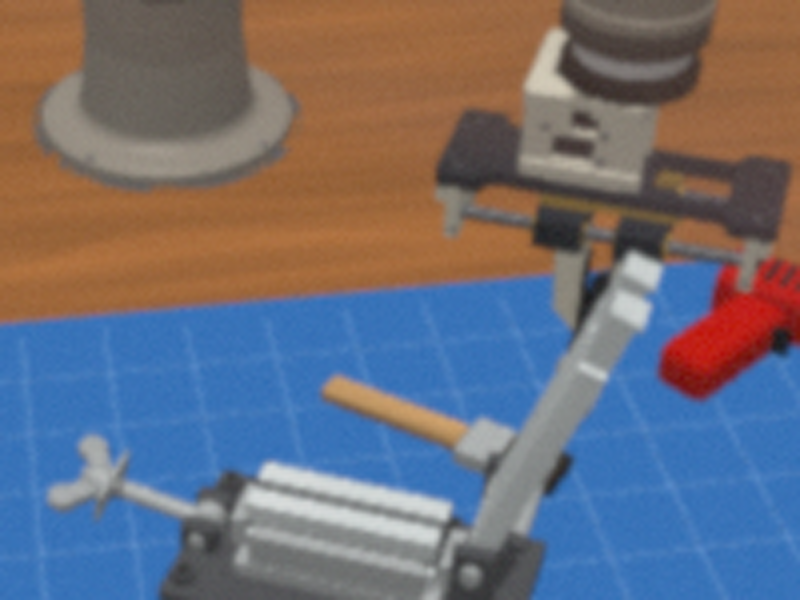

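```bash
python3 -m handwheel '[[[0.15,0.4,0,0],[0,0,0,0],[0,0,0,0]]]' 0
python3 -c "
from h import *
st()"
python3 -m handwheel '[[[0,0,0,0],[0,0,0,0],[0,0,0,0],[0,0,0,0],[0,0,0,0]]]' 0.45
python3 - <<'E'
from h import *
o,M=st()
a,D=snap("scene","scene14.png")
a=cv2.imread("pics/scene14.png");cv2.imwrite("pics/scene14c.png",cv2.resize(a[110:260,230:430],None,fx=4,fy=4,interpolation=2))
E
```

```text
time: 17.18
tool_pos: [543.0, 202.6, 157.2]
tcp_rot: [0.472, 1.567, 0.001]
contact_force: [4.9, -2.5, 4.3]
grip_width: 13.3
t 17.1833 pos [543.  202.6 157.2] phi 1.1 j [ 0.23  0.5   1.47 -0.    1.16 -0.87] F [ 4.9 -2.5  4.3] M [-0.62 -0.7  -0.05] w 13.3
yaxis [0.453 0.891 0.002] z [ 0.891 -0.453  0.003]
time: 17.6
tool_pos: [541.1, 203.1, 156.2]
tcp_rot: [-2.84, 1.57, 2.973]
contact_force: [0.2, 0.5, 0.8]
grip_width: 39.6
t 17.6 pos [541.1 203.1 156.2] phi 1.1 j [ 0.23  0.5   1.48  0.    1.17 -0.87] F [0.2 0.5 0.8] M [ 0.02  0.   -0.01] w 39.6
yaxis [ 0.453  0.891 -0.   ] z [ 0.891 -0.453 -0.001]
```

View pics/scene14c.png

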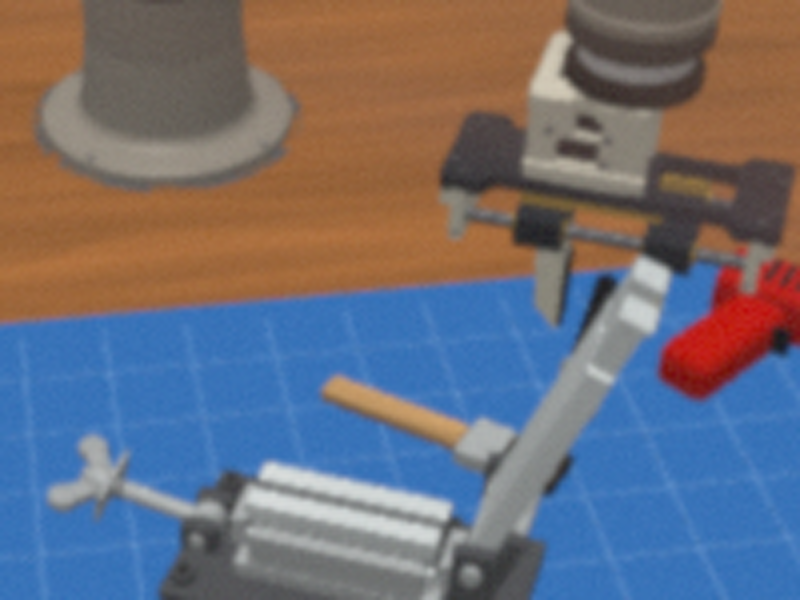

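Released, zero force, and the leaf rests on its bar. I'll retreat straight up, then sideways away from the leaf.

```bash
python3 -m handwheel '[[[-1.5,0,0,0],[-3,0,0,0],[-4,0,0,0],[-3,0,0,0],[0,0,-4,0],[0,0,-4,0],[0,0,0,0],[0,0,0,0]]]'
python3 - <<'E'
from h import *
o,M=st()
a,D=snap("scene","scene15.png"); snap("top","top15.png")
a=cv2.imread("pics/scene15.png");cv2.imwrite("pics/scene15c.png",cv2.resize(a[110:260,230:430],None,fx=4,fy=4,interpolation=2))
E
```

```text
time: 18.32
tool_pos: [468.8, 240.1, 272.1]
tcp_rot: [1.14, 1.57, 0.671]
contact_force: [0.1, -0.8, -0.1]
grip_width: 41.4
t 18.3167 pos [468.8 240.1 272.1] phi 1.103 j [ 0.33  0.31  1.44  0.    1.39 -0.78] F [ 0.1 -0.8 -0.1] M [0.02 0.01 0.04] w 41.4
yaxis [0.451 0.892 0.001] z [ 0.892 -0.451  0.   ]
```

View pics/scene15c.png

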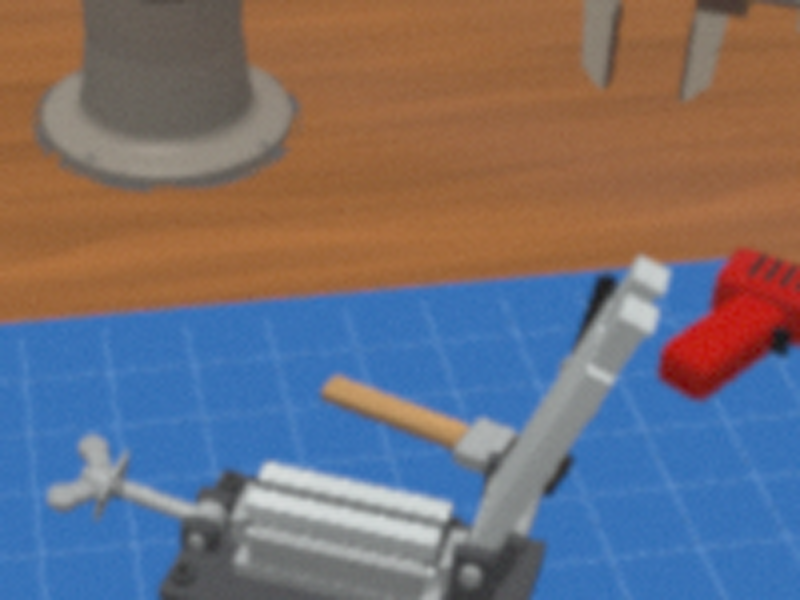

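View pics/top15.png

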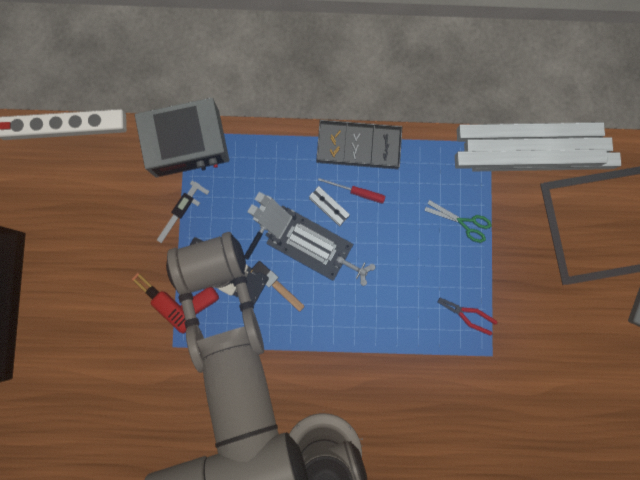

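The pictures show the leaf laid back (nose at about (265,205) in the top view), the bolt lying in front at (362,270), the profile in its nest, and the other things unmoved. I'm handing in.

```bash
python3 -c "
from plant import bot
print(bot.close_job())"
```

```text
the job is handed in; nothing more can be done
None
```

The jig is open and the job is handed in, at about 18.4 s of the 61 s allowed.

- **Nut:** I gripped the wing nut over both wing tips and turned it about 4.64 rad counter-clockwise. That puts it at about 4.7 rad, past the 4 rad needed to clear the lip. I worked this from the wrist turn and the wings' angle in the pictures, not from a direct reading.
- **Bolt:** I swung it out along its arc, then let go. It dropped and lies out in front of the jig.
- **Leaf:** I lifted it by the black handle and laid it back on its stop bar. It stayed there after I let go and moved away.

**Last checks:** the last pictures show the leaf resting back, the bolt out in front and the profile in its nest. The other things look to be where they were, though I judged that by eye only. The arm was clear of everything, with under 1 N at the wrist.

**What disagreed:** the nut was about 4–5 mm from where the cameras put it, so I re-centred the grip while turning. Halfway through the lift the hand ran a few mm inside the handle's circle, giving about 32 N at the wrist, and I corrected that. That was the highest force I read.

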